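Slide the casting mould into the UV curing corner and set the press-and-turn timer

ROBOT

A 6-joint arm with a two-finger parallel gripper is mounted at the origin on the work surface. World frame = base frame: x ahead of the robot, y to its left, z up, the work surface at z = 0. Lengths are in m, angles in degrees, forces in N, time in s.
With the tool pointing down it reaches from about 0.35 to 0.875 m from the base axis. Payload 4.2 kg.
Tool frame: the origin (TCP) lies on the centre line of the jaws, within the pads' length; the fingertips stand 19 mm ahead of it and the grasp point (between the pads) is the TCP; z points along the fingers, y is the line along which they close (so a half turn about z gives the same grasp; the last joint's range is limited). The gripper opens to 87 mm and grips with 3 to 60 N. Pads are 19 mm wide; open, the fingers measure 117 mm over their backs; the gripper's body (75 mm by 190 mm) begins 51 mm behind the grasp point.
Start: joints at [14.817, 22.042, 0.453, 0, -68.411, -14.817], TCP at [0.625, 0, 0.242] pointing down, gripper open.
Joint ranges: [-179.83, 179.83], [-69.29, 118.12], [-61.27, 80.66], [-181.25, 117.63], [-171.15, -9.14], [-177.46, 177.46]. Speed limits (degrees/s): [159.86, 159.86, 180, 180, 180, 180].

INTERFACE

Orientations are given as a 3x3 rotation matrix whose columns are the frame's x, y, z axes.
In Python, from station import sense, capture, finish_job, search_frame, masks_of gives the robot as it stands.
- The arm moves only by the tool drive_tool, never from a script. Its argument "rows" is a list of rows, each a list of 7 numbers: the opening in per cent of the stroke, from 0 (shut) to 100 (fully open), then the shift along the world's x, y, z in mm, then the turn, a rotation vector about the world's x, y, z in rad. In form: [[fingers, dx, dy, dz, wx, wy, wz], ...]. A call has 1 to 5 rows; each row shifts and turns the commanded pose from where the row before left it; what a row does not reach is not made up. A row lasts 1/12 s, in which the tool goes at most 41.7 mm and 7.16 degrees, less where a joint would pass 70% of its speed; a pose out of reach is approached as far as the arm can. A call is refused whole if a number of a shift passes 41.7 or a number of a turn 0.125, either way. A call with a gripper value outside its range is refused whole. The fingers move at their own pace and stop on an object; the grip force is fixed at half the most. Time passes only in rows, so rows that do not move let the fingers close. It gives the time, the measured TCP pose, the force, the opening and the grip force at its end, in the units of the state.
- sense(): the state, without advancing time (a new reading comes with each control period).
- capture(name): name is "scene" or "side" or "wrist"; returns a dict with "frame" (480x640x3 uint8, red, green, blue), "z_map" (480x640 float32, m along the optical axis (not along the pixel's ray), 0 where there is no reading), "fx", "fy", "cx", "cy" (pixels), "R" (3x3) and "t" (3): a world point X has camera coordinates R X + t; the wrist camera has in their place "T_tool_cam" (4x4, takes a point from camera to tool coordinates, whose origin is the TCP and whose axes are the flange's). Camera axes: x right, y down, z forward; pixel columns grow to the right and rows downward; lengths in m; the calibration is good to about 2 mm. A picture is of the moment at which its call begins: read the wrist's pose just before it.
- finish_job(): hands the job in; it is judged then, once.
Trained networks look in a picture, given as the dict that the camera call returned (one of the last four; its "shot" number tells which), for a name from the list of things; names that differ only in an ending like _2 or _b are one class to them, and where a whole thing is asked for, a point or a joint stands for the part that bears it (a point fixed in the world has none). Each returns a list of dicts, best first, with "p" (0 to 1); they miss things now and then, are a little off and sometimes report something else, mostly with a low value. They report only what shows in the picture. A call takes as long as a camera call. They do not tell look-alikes from the thing itself.
- search_frame(label, picture): "xy" ([column, row] in pixels, amid what is visible of it).
- masks_of(label, picture): "region" (480x640 bool, what is visible of it) and "xy" ([column, row] in pixels, amid what is visible of it).
The state is a dict: "time_s": time; "joints": joint angles; "joint_velocities": joint speeds; "effort": joint torques, N m; "tcp_pos": TCP position; "ee_rot": TCP orientation; "wrist_force": force on the tool from outside, world axes, zero at the start; "moment": the same for the moment, N m; "gripper_width": opening from 0.0 (shut) to 1.0 (fully open); "gripper_force": force on a finger pad.
Only numpy, scipy, OpenCV 4.12 (cv2) and the standard library are available. Lean on these libraries where they do the work, as an engineer would, in place of code of your own. Each camera call takes 0.05 s, during which the arm holds its last target. There are 200 camera calls.

TASK

Slide the white casting mould along the bench, flat and never lifted, into the inside corner of the black curing rails until it sits square and snug against both rails. Then press the black timer knob down to free it from its off lock and turn it clockwise until its white pointer lines up with the yellow marker; let it spring back up and leave it there, with the mould still snug. Leave the tin, the red bottle and the white mixing mug alone.

Things in the scene. Friction and masses are not known exactly. Their poses are not given: they have to be found in the camera images.
- mould: Loose shut casting mould, a flat white block with a blue panel on top, 110 (its x) x 130 (its y) x 28 mm high, about 0.3 to 0.65 kg; too wide to grasp. Origin: centre of its underside. It starts within 0.6 rad of square to the rails, its x along the station's x.
- station: Fixed L of two black rails, 16 mm thick, 26 mm high, violet strips on top. Origin at table level in the inside corner. Inner faces: plane x = 0, running 130 mm towards -y, and plane y = 0, running 200 mm towards -x. Snug, the mould's origin is at x = -55, y = -65 mm here, axes parallel. A dark printed rectangle (no edge) shows the place.
- timer_box: Fixed blue box of the timer, 100 x 100 x 45 mm high, origin at the centre of its underside; z axis = knob axis. A small black tick on its white dial, towards its +x, is the off position.
- timer (a joint): Turn of the timer knob in rad, growing clockwise seen from above; 0 = off, pointer along the box's +x; end stops at -0.1 and 3.1. Off lock: released, it moves only loosely near off, up to about 0.3; pressed down 6 mm or more it passes, and must be kept down until past 0.8; beyond that it turns freely with a little friction and stays where it is left.
- timer_press (a joint): How far the knob is pressed down, m: 0 released, 0.008 at the bottom. Spring: about 8 N to start, 12 N at the bottom; it comes up by itself.
- timer_grip (a point): On the knob's axis at grip height, 86 mm above the table when released. The knob is a round upright grip 28 mm across, 60 to 96 mm above the table, on a disc 44 mm across at 54 to 60 mm. A white line runs from the middle of its top outwards, down its side and over the disc: the pointer; this point's x axis is where it points.
- marker: Yellow marker tab at the rim of the dial, fixed to the top of the timer box (29 to 46 mm from the knob's axis, up to 10 mm above the box). Origin on the knob's axis on the box's top; its x axis points from the axis to the tab. It stands 1.9 to 2.6 rad clockwise from off.
- marker_tip (a point): Middle of the yellow tab, 40 mm from the knob's axis.
- tin: Bystander: upright white and red tin with a red cap, 56 x 86 x 144 mm, origin at the centre of its underside.
- pigment: Bystander: upright red bottle with white cap, 52 mm across, 120 mm high, origin at the centre of its underside.
- beaker: Bystander: white mixing mug with a handle at its +y, 76 mm across, 85 mm high, origin at the centre of its underside.
Mind the look-alikes: they are no part of the job. There is more than one size of the timer_box; the job needs the smaller. Several things look just like the mould: the one meant starts farthest to the robot's right.

How it is judged:
By the outcome, as a careful person would: the job done as asked, in the order asked, and still so for the second after the job is handed in, with the robot touching nothing.
It also fails if it takes over 72 s, if anything falls off the work surface, if the arm or the gripper's body presses on something with over 40 N, if the wrist force passes 120 N, or if a joint passes its speed limit or range.

## Working session

There is one attempt and no reset: what is moved stays moved. The work goes in short steps, Python scripts to look and compute and a tool call to move; the robot and the scene stay as the last step left them, time stands still between calls to the robot, and variables do not carry over. Pictures are saved under pics/ and viewed, at most 10 in all, crops included, and the job is handed in when it is done.

Besides the shell and the picture viewer there is one more tool, called after "Call:" as name(argument=value, ...) on one line, values as JSON. drive_tool: Moves the arm, as the interface text tells. Its arguments: {"type":"object","properties":{"rows":{"type":"array"}},"required":["rows"]}

```bash
mkdir -p pics
cat > h.py <<'E'
import numpy as np, cv2
from station import *
def world(p,uv=None,mask=None):
    if mask is not None: v,u=np.nonzero(mask&(p["z_map"]>0))
    else: u,v=np.array([int(round(uv[0]))]),np.array([int(round(uv[1]))])
    z=p["z_map"][v,u]
    c=np.stack([(u-p["cx"])/p["fx"]*z,(v-p["cy"])/p["fy"]*z,z],1)
    return (c-p["t"])@p["R"]
def save(n,img): cv2.imwrite(f"pics/{n}.png",img[:,:,::-1])
E
python3 - <<'E'
from h import *
a=capture("scene");b=capture("side")
save("scene",a["frame"]);save("side",b["frame"])
for n,p in(("scene",a),("side",b)):
  for l in ["mould","station","timer_box","timer","marker","tin","pigment","beaker"]:
    for d in masks_of(l,p):
      if d["p"]<.3: continue
      w=world(p,mask=d["region"])
      print(n,l,round(d["p"],2),np.round(d["xy"]),d["region"].sum(),np.round(np.median(w,0),3),np.round(np.percentile(w,2,0),3),np.round(np.percentile(w,98,0),3))
np.savez("s.npz",**{k:v for k,v in a.items() if k!="shot"});
E
```

```text
scene mould 0.75 [438. 298.] 315 [0.512 0.317 0.073] [0.492 0.297 0.056] [0.523 0.334 0.098]
scene mould 0.65 [293. 252.] 1745 [ 0.554 -0.068  0.028] [ 0.477 -0.152  0.   ] [ 0.609 -0.008  0.033]
scene mould 0.64 [386. 225.] 1707 [0.345 0.093 0.028] [0.271 0.021 0.005] [0.412 0.161 0.032]
scene station 0.98 [319. 312.] 3389 [0.65  0.101 0.002] [ 0.534  0.016 -0.003] [0.795 0.172 0.028]
scene timer_box 0.61 [435. 301.] 1911 [0.522 0.32  0.044] [0.455 0.266 0.004] [0.561 0.37  0.096]
scene timer 0.83 [526. 263.] 588 [0.343 0.455 0.098] [0.313 0.432 0.073] [0.359 0.48  0.13 ]
scene timer 0.73 [438. 295.] 337 [0.511 0.316 0.072] [0.473 0.294 0.044] [0.524 0.334 0.098]
scene marker 0.39 [449. 309.] 24 [0.514 0.352 0.049] [0.508 0.345 0.044] [0.519 0.358 0.056]
scene tin 0.85 [212. 180.] 1438 [ 0.505 -0.365  0.09 ] [ 0.463 -0.428  0.008] [ 0.515 -0.347  0.144]
scene tin 0.63 [188. 236.] 733 [ 0.683 -0.299  0.066] [ 0.622 -0.392 -0.001] [ 0.701 -0.285  0.121]
scene pigment 0.57 [191. 238.] 674 [ 0.685 -0.298  0.07 ] [ 0.659 -0.322  0.007] [ 0.701 -0.285  0.121]
scene pigment 0.53 [295. 250.
[... 532 characters left out ...]
5 0.006] [0.554 0.376 0.096]
side timer_box 0.65 [424. 400.] 7483 [0.332 0.49  0.061] [0.265 0.402 0.008] [0.395 0.528 0.129]
side timer 0.83 [424. 373.] 1244 [0.33  0.472 0.1  ] [0.304 0.445 0.076] [0.354 0.487 0.131]
side timer 0.74 [320. 319.] 513 [0.501 0.327 0.073] [0.483 0.306 0.055] [0.52  0.339 0.098]
side tin 0.86 [348. 167.] 1175 [ 0.483 -0.348  0.077] [ 0.455 -0.616  0.   ] [ 0.519 -0.34   0.144]
side pigment 0.8 [277. 179.] 692 [ 0.671 -0.292  0.057] [ 0.649 -0.339  0.001] [ 0.698 -0.279  0.119]
side pigment 0.64 [321. 321.] 530 [0.501 0.327 0.071] [0.483 0.304 0.047] [0.522 0.339 0.098]
side beaker 0.75 [225. 322.] 2255 [0.687 0.328 0.057] [0.653 0.268 0.003] [0.723 0.373 0.086]
```

View pics/scene.png

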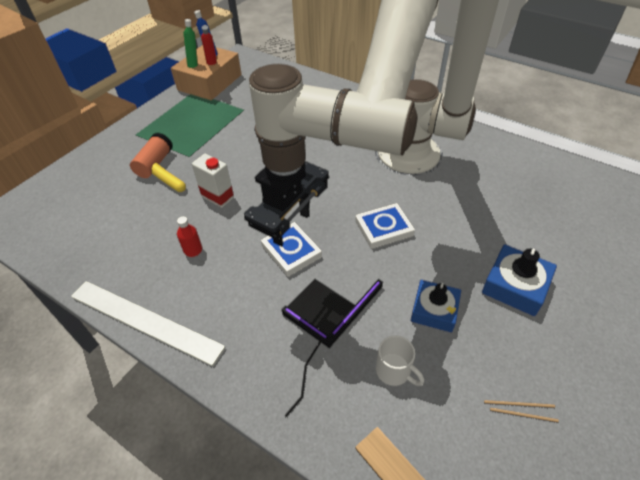

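Mould look-alikes: (291,248) at y≈-0.07 and (385,226) at y≈+0.09. The rightmost is (291,248). Timer boxes are at (437,303), small, and (520,278), large, so I take the small one. The gripper partly hides the mould. Next I fit the geometry and check a close crop.

```bash
cat > g.py <<'E'
from h import *
def rect(P):
    (c,s,a)=cv2.minAreaRect((P[:,:2]*1000).astype(np.float32)); return np.round(c,1),np.round(s,1),round(a,1)
def best(l,p,xy):
    D=masks_of(l,p); D=[d for d in D if np.hypot(*(np.array(d["xy"])-xy))<25]
    return D[0]["region"] if D else None
def allw(p): return world(p,mask=np.ones((480,640),bool)), p["frame"][p["z_map"]>0].astype(int)
E
python3 - <<'E'
from g import *
for n in("scene","side"):
    p=capture(n); W,C=allw(p)
    r,g,b=C.T
    # mould top
    for x0,y0 in((.545,-.07),(.34,.095)):
        m=(abs(W[:,2]-.028)<.006)&(np.hypot(W[:,0]-x0,W[:,1]-y0)<.1)&((r>170)|(b>r+50))
        print(n,"mould",m.sum(),rect(W[m]))
    v=(abs(W[:,2]-.026)<.01)&(b>g+40)&(r>g+15)&(np.hypot(W[:,0]-.65,W[:,1]-.1)<.2)
    P=W[v]; print(n,"violet",v.sum(),rect(P))
    np.save(f"v_{n}.npy",P)
    rr=(W[:,2]>.02)&(W[:,2]<.03)&(np.hypot(W[:,0]-.66,W[:,1]-.1)<.17)&(r<140)&(W[:,1]>-.01)
    np.save(f"r_{n}.npy",W[rr]); print(rr.sum())
    y=(r>150)&(g>120)&(b<90)&(W[:,2]>.04)&(W[:,2]<.06)&(np.hypot(W[:,0]-.51,W[:,1]-.32)<.08)
    print(n,"yellow",y.sum(),np.round(W[y].mean(0),4))
    k=(W[:,2]>.089)&(np.hypot(W[:,0]-.51,W[:,1]-.32)<.05)
    print("knobtop",k.sum(),rect(W[k]),np.round(np.mean(W[k],0),4), (W[k].min(0)+W[k].max(0))/2)
    t=(abs(W[:,2]-.045)<.005)&(np.hypot(W[:,0]-.51,W[:,1]-.32)<.09)
    print("box",rect(W[t]))
    for i,(Q,nm) in enumerate(((P,"v"),)):
        for q in Q[::max(1,len(Q)//30)]: print(np.round(q*1000).astype(int),end="")
    print()
    f=p["frame"]
    cr=f[200:340,240:470] if n=="scene" else f[200:380,200:430]
    save("c_"+n,cv2.resize(cr,None,fx=2,fy=2,interpolation=cv2.INTER_CUBIC)) 
a=cv2.imread("pics/c_scene.png");b=cv2.imread("pics/c_side.png")
cv2.imwrite("pics/both.png",cv2.resize(np.vstack([a,b]),None,fx=.93,fy=.93))
E
```

```text
scene mould 1344 (array([539.4, -82.9]), array([131.1, 111.3]), 68.7)
scene mould 1343 (array([335.8,  86.8]), array([112. , 130.3]), 53.6)
scene violet 379 (array([643. , 133.4]), array([103.1, 239.2]), 51.4)
930
scene yellow 0 [nan nan nan]
knobtop 113 (array([504.2, 314.8]), array([28.8, 26. ]), 29.3) [0.5056 0.3149 0.095 ] [0.50281244 0.31501996 0.09409279]
box (array([504.4, 314.9]), array([102.3,  99.9]), 14.3)
[518 167  26][525 171  24][538 170  27][551 163  24][564 162  28][566 169  27][581 161  27][584 165  25][596 164  27][611 159  28][618 155  26][618 157  24][622 160  27][625 161  28][712  37  31][707  38  21][710  47  29][709  52  27][709  57  27][708  62  26][708  70  28][656 156  28][656 159  25][710  86  27][669 156  28][711  98  28][679 151  25][716 104  25][712 115  26][693 152  29][715 128  30][716 136  29]
side mould 1291 (array([537.4, -77.3]), array([138.6, 112.4]), 69.9)
side mould 1820 (array([334.5,  91.5]), array([116.8, 132.5]), 52.7)
side violet 306 (array([640.2, 136.7]), array([104. , 236.7]), 51.7)
869
side yellow 51 [0.5107 0.3571 0.0509]
knobtop 159 (array([501.1, 318. ]), array([29.9, 26.2]), 74.0) [0.5011 0.3209 0.0952] [0.50097821 0.31803857 0.09457142]
box (array([501.7, 318.9]), array([100.3, 104.1]), 14.3)
[703  28  28][707  35  24][702  47  27][708  61  27][709  71  26][705  87  28][709 101  27][710 120  29][711 125  25][696 154  28][689 156  27][668 154  26][671 160  28][651 156  27][657 155  23][635 161  29][614 155  26][628 161  26][607 161  28][621 168  29][601 160  25][608 168  28][587 166  28][567 160  25][576 168  27][555 168  28][564 169  26][542 170  28][551 171  26][530 173  29][527 174  27]<stdin>:15: RuntimeWarning: Mean of empty slice.
  ret = um.true_divide(
```

View pics/both.png

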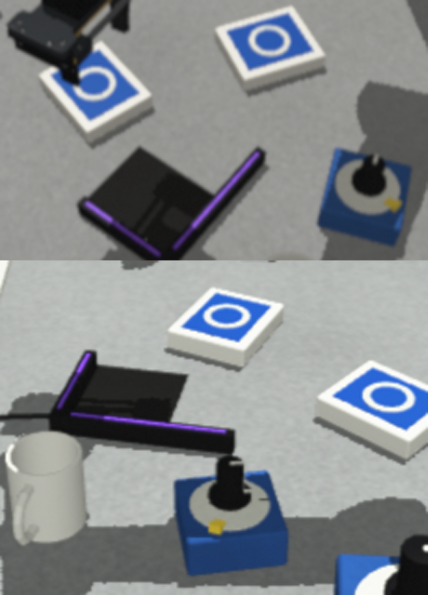

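The top crop shows the mould at scene (291,248) partly under the gripper, the black L with its dark rectangle at (325,300), and the small timer with its yellow tab at about (449,309). The mould choice is confirmed.

Run:
```python
from g import *
from scipy.optimize import least_squares
for n in ("scene","side","both"):
    P=np.vstack([np.load(f"v_{k}.npy") for k in(("scene","side") if n=="both" else (n,))])[:,:2]
    def f(q):
        c,s=np.cos(q[2]),np.sin(q[2]); d=P-q[:2]; X=d@[c,s]; Y=d@[-s,c]
        return np.where(abs(X-.008)<abs(Y-.008),X-.008,Y-.008)
    r=least_squares(f,[.7,.147,-.11],loss="soft_l1",f_scale=.002)
    q=r.x; R=np.array([[np.cos(q[2]),-np.sin(q[2])],[np.sin(q[2]),np.cos(q[2])]])
    print(n,np.round(q,4),np.degrees(q[2]),"target",R@[-.055,-.065]+q[:2],"mould in st",R.T@(np.array([.538,-.080])-q[:2]), np.abs(f(q)).mean())
    L=(P-q[:2])@R; print(L.min(0),L.max(0))
s=sense();print(s["ee_rot"],s["tcp_pos"],s["wrist_force"])
```

```text
scene [ 0.7083  0.1412 -0.1056] -6.050091031947344 target [0.64680485 0.08239394] mould in st [-0.14608284 -0.23795723] 0.0020452684358251484
[-0.19208426 -0.12060897] [0.01460169 0.01268097]
side [ 0.7056  0.1435 -0.1062] -6.084305338487631 target [0.64401964 0.08473925] mould in st [-0.14296144 -0.24004848] 0.0023885269403367696
[-0.19036313 -0.11976319] [0.01273147 0.01596762]
both [ 0.7073  0.1421 -0.1069] -6.125676687584729 target [0.64571894 0.08335716] mould in st [-0.1446721  -0.23891908] 0.0023857466964424664
[-0.19225306 -0.1213648 ] [0.01583484 0.0171263 ]
[[-1.70177070e-05 -1.00000000e+00 -1.04005758e-05]
 [-9.99999999e-01  1.70181110e-05 -3.88429808e-05]
 [ 3.88431578e-05  1.03999147e-05 -9.99999999e-01]] [6.24986491e-01 5.53945791e-06 2.41554891e-01] [-0.16042367 -0.38490938  1.01532586]
```

Call:
drive_tool(rows=[[62, -20, -36, -10, 0, 0, -0.0214], [62, -20, -36, -10, 0, 0, -0.0214], [62, -20, -36, -10, 0, 0, -0.0214], [62, -20, -36, -10, 0, 0, -0.0214], [62, -20, -37, -10, 0, 0, -0.0214]])

```text
time_s: 1.42
tcp_pos: [0.5259, -0.1784, 0.1924]
ee_rot: [[-0.107, -0.994, 0.0], [-0.994, 0.107, -0.0], [0.0, -0.001, -1.0]]
wrist_force: [0.3, -0.2, -0.4]
gripper_width: 0.711
gripper_force: 0.0
```

Call:
drive_tool(rows=[[62, 0, 0, -30, 0, 0, 0], [62, 0, 0, -30, 0, 0, 0], [62, 0, 0, -30, 0, 0, 0], [62, 0, 0, -30, 0, 0, 0], [62, 0, 0, -25, 0, 0, 0]])

```text
time_s: 1.83
tcp_pos: [0.5264, -0.1774, 0.0459]
ee_rot: [[-0.107, -0.994, -0.001], [-0.994, 0.107, 0.0], [-0.0, 0.001, -1.0]]
wrist_force: [-0.8, 0.3, 0.6]
gripper_width: 0.62
gripper_force: 0.0
```

```bash
cat >> g.py <<'E'
q=np.array([.7073,.1421]);th=-.1069
def tost(P): 
    c,s=np.cos(th),np.sin(th); return (np.asarray(P)[...,:2]-q)@np.array([[c,-s],[s,c]])
def mould(x0,y0,cams=("scene","side")):
    for n in cams:
        p=capture(n); W,C=allw(p); r,g,b=C.T
        m=(abs(W[:,2]-.028)<.006)&(np.hypot(W[:,0]-x0,W[:,1]-y0)<.1)&(((r>150)&(abs(r-b)<40))|((b>r+50)&(r<g)))
        c,s,a=rect(W[m]); print(n,m.sum(),c,s,a,"st",np.round(tost(c/1000)*1000,1))
    t=sense();print("tcp",t["time_s"],np.round(t["tcp_pos"],4),"st",np.round(tost(t["tcp_pos"])*1000,1),np.round(t["wrist_force"],1))
    return p
E
python3 -c "
from g import *
mould(.545,-.075)"
```

```text
scene 929 [533.4 -79.3] [130.   96.6] 69.4 st [-149.3 -238.7]
side 1072 [537.9 -78.4] [136.1 113.7] 69.6 st [-144.9 -237.3]
tcp 1.9333 [ 0.5238 -0.177   0.0437] st [-148.4 -336.9] [-0.7 -0.1 -0. ]
```

Call:
drive_tool(rows=[[62, 0, 0, -9, 0, 0, 0], [62, 0, 0, -9, 0, 0, 0], [62, 0.8, 7, 0, 0, 0, 0], [62, 0.8, 7, 0, 0, 0, 0], [62, 0.8, 7, 0, 0, 0, 0]])

```text
time_s: 2.35
tcp_pos: [0.5304, -0.1559, 0.0306]
ee_rot: [[-0.107, -0.994, 0.002], [-0.994, 0.107, -0.001], [0.0, -0.002, -1.0]]
wrist_force: [0.2, -2.5, -1.3]
gripper_width: 0.621
gripper_force: 1.2
```

Call:
drive_tool(rows=[[62, 0.8, 7, 0, 0, 0, 0], [62, 0.8, 7, 0, 0, 0, 0], [62, 0.8, 7, 0, 0, 0, 0], [62, 0.8, 7, 0, 0, 0, 0], [62, 0.8, 7, 0, 0, 0, 0]])

```text
time_s: 2.77
tcp_pos: [0.5347, -0.1207, 0.0305]
ee_rot: [[-0.106, -0.994, 0.003], [-0.994, 0.106, -0.0], [0.0, -0.003, -1.0]]
wrist_force: [1.4, -5.8, 2.2]
gripper_width: 0.619
gripper_force: 2.4
```

Call:
drive_tool(rows=[[62, 0.8, 7, 0, 0, 0, 0], [62, 0.8, 7, 0, 0, 0, 0], [62, 0.8, 7, 0, 0, 0, 0], [62, 0.8, 7, 0, 0, 0, 0], [62, 0.8, 7, 0, 0, 0, 0]])

```text
time_s: 3.18
tcp_pos: [0.5369, -0.0863, 0.0303]
ee_rot: [[-0.105, -0.994, -0.002], [-0.994, 0.105, -0.001], [0.001, 0.001, -1.0]]
wrist_force: [-0.6, -6.3, 5.2]
gripper_width: 0.62
gripper_force: 3.6
```

```bash
python3 -c "
from g import *
p=mould(.545,-.02)"
```

```text
scene 971 [523.4  -5.4] [123.2  95.5] 84.8 st [-167.1 -166.3]
side 1197 [527.6  -3.7] [137.7 109. ] 85.4 st [-163.1 -164.1]
tcp 3.2833 [ 0.5371 -0.0852  0.0298] st [-145.  -244.1] [-0.8  1.2 -0.5]
```

Call:
drive_tool(rows=[[62, 0.4, 6, 0, 0, 0, 0], [62, 0.9, 9, 0, 0, 0, 0], [62, 0.9, 9, 0, 0, 0, 0], [62, 0.9, 9, 0, 0, 0, 0], [62, 0.9, 9, 0, 0, 0, 0]])

```text
time_s: 3.7
tcp_pos: [0.5406, -0.0446, 0.0297]
ee_rot: [[-0.106, -0.994, -0.002], [-0.994, 0.106, -0.001], [0.001, 0.002, -1.0]]
wrist_force: [-0.9, -6.5, 3.7]
gripper_width: 0.619
gripper_force: 3.2
```

Call:
drive_tool(rows=[[62, 0.9, 9, 0, 0, 0, 0], [62, 0.9, 9, 0, 0, 0, 0], [62, 0.9, 9, 0, 0, 0, 0], [62, 0.9, 9, 0, 0, 0, 0], [62, 0.6, 6, 0, 0, 0, 0]])

```text
time_s: 4.12
tcp_pos: [0.5446, -0.0025, 0.0297]
ee_rot: [[-0.106, -0.994, -0.003], [-0.994, 0.106, -0.002], [0.002, 0.003, -1.0]]
wrist_force: [-1.0, -6.9, 4.4]
gripper_width: 0.62
gripper_force: 3.5
```

```bash
python3 -c "
from g import *
p=mould(.54,.085)"
```

```text
scene 1041 [531.   77.4] [124.4  96.3] 84.5 st [-168.4  -83.1]
side 1435 [535.2  78.3] [137.3 109.3] 84.6 st [-164.3  -81.8]
tcp 4.2167 [ 0.5449 -0.0016  0.0294] st [-146.1 -160.2] [-0.1 -0.4  0.7]
```

Call:
drive_tool(rows=[[62, 0.7, 6, 0, 0, 0, 0], [62, 0.7, 6, 0, 0, 0, 0], [62, 0, 0, 0, 0, 0, 0], [62, -1.5, -15, 0, 0, 0, 0], [62, 0, 0, 35, 0, 0, 0]])

```text
time_s: 4.63
tcp_pos: [0.5403, -0.0067, 0.0585]
ee_rot: [[-0.11, -0.994, -0.015], [-0.994, 0.11, -0.002], [0.003, 0.015, -1.0]]
wrist_force: [0.2, -0.6, -1.3]
gripper_width: 0.618
gripper_force: 0.0
```

Call:
drive_tool(rows=[[75, 0, 0, 30, 0, 0, 0.121], [75, -10, 10, 0, 0, 0, 0.121], [75, -10, 10, 0, 0, 0, 0.121], [75, -10, 10, 0, 0, 0, 0.121], [75, -10, 10, 0, 0, 0, 0.121]])

```text
time_s: 5.05
tcp_pos: [0.505, 0.0355, 0.0945]
ee_rot: [[0.482, -0.876, 0.001], [-0.876, -0.482, 0.001], [-0.001, -0.001, -1.0]]
wrist_force: [0.2, 0.2, 0.9]
gripper_width: 0.744
gripper_force: 0.0
```

Call:
drive_tool(rows=[[75, -10, 10, 0, 0, 0, 0.121], [75, -10, 10, 0, 0, 0, 0.121], [75, -10, 10, 0, 0, 0, 0.121], [75, -10, 10, 0, 0, 0, 0.121], [75, -10, 10, 0, 0, 0, 0.121]])

```text
time_s: 5.47
tcp_pos: [0.4549, 0.0856, 0.0943]
ee_rot: [[0.895, -0.446, 0.0], [-0.446, -0.895, 0.001], [-0.0, -0.001, -1.0]]
wrist_force: [-0.7, -0.1, 0.5]
gripper_width: 0.75
gripper_force: 0.0
```

Call:
drive_tool(rows=[[75, 0, 0, 0, 0, 0, 0.121], [75, 0, 0, 0, 0, 0, 0.121], [75, 0, 0, 0, 0, 0, 0.118], [75, 0, 0, 0, 0, 0, 0]])

```text
time_s: 5.8
tcp_pos: [0.4554, 0.0853, 0.0944]
ee_rot: [[0.994, -0.106, 0.0], [-0.106, -0.994, 0.001], [0.0, -0.001, -1.0]]
wrist_force: [0.9, 0.1, -0.5]
gripper_width: 0.753
gripper_force: 0.0
```

```bash
python3 -c "
from g import *
p=mould(.54,.09); t=sense(); print(t['joints'],np.degrees(np.arctan2(t['ee_rot'][1][1],t['ee_rot'][0][1])))
p=capture('wrist');save('w1',p['frame'])"
```

```text
scene 1569 [539.8  87. ] [130.  112.7] 83.5 st [-160.7  -72.7]
side 1645 [537.5  89.8] [135.3 111.3] 84.1 st [-163.3  -70.1]
tcp 5.9 [0.4554 0.085  0.0944] st [-244.3  -83.7] [-0.3 -0.1 -0.7]
[ 3.07277723e+01  1.65031176e+01 -3.29000991e+01 -4.74409565e-02
 -4.05839601e+01  5.29364194e+01] -96.37183643045404
```

View pics/w1.png

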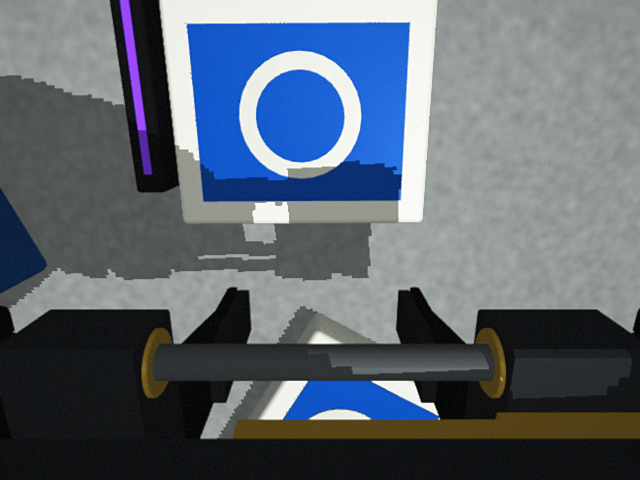

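Call:
drive_tool(rows=[[75, 3, 6, -22, 0, 0, 0], [75, 0, 0, -22, 0, 0, 0], [75, 0, 0, -20, 0, 0, 0], [75, 6, -0.6, 0, 0, 0, 0], [75, 6, -0.6, 0, 0, 0, 0]])

```text
time_s: 6.37
tcp_pos: [0.4705, 0.0893, 0.0301]
ee_rot: [[0.994, -0.108, -0.002], [-0.108, -0.994, -0.001], [-0.002, 0.001, -1.0]]
wrist_force: [-0.1, 0.7, 0.9]
gripper_width: 0.751
gripper_force: 0.0
```

Call:
drive_tool(rows=[[75, 8, -0.9, 0, 0, 0, 0], [75, 8, -0.9, 0, 0, 0, 0], [75, 8, -0.9, 0, 0, 0, 0], [75, 8, -0.9, 0, 0, 0, 0], [75, 8, -0.9, 0, 0, 0, 0]])

```text
time_s: 6.78
tcp_pos: [0.5102, 0.0845, 0.0312]
ee_rot: [[0.994, -0.108, -0.002], [-0.108, -0.994, -0.001], [-0.002, 0.001, -1.0]]
wrist_force: [-7.2, 0.7, 4.8]
gripper_width: 0.75
gripper_force: 3.5
```

Call:
drive_tool(rows=[[75, 8, -0.9, 0, 0, 0, 0], [75, 8, -0.9, 0, 0, 0, 0], [75, 8, -0.9, 0, 0, 0, 0], [75, 8, -0.9, 0, 0, 0, 0], [75, 8, -0.9, 0, 0, 0, 0]])

```text
time_s: 7.2
tcp_pos: [0.5502, 0.08, 0.0312]
ee_rot: [[0.994, -0.108, -0.002], [-0.108, -0.994, -0.001], [-0.002, 0.001, -1.0]]
wrist_force: [-5.9, 1.1, 3.4]
gripper_width: 0.75
gripper_force: 3.0
```

```bash
python3 -c "
from g import *
p=mould(.62,.09);p=capture('wrist');save('w2',p['frame'])"
```

```text
scene 1612 [617.8  77.5] [129.9 112.5] 82.2 st [-82.1 -73.8]
side 1182 [617.8  82.2] [136.3 109.6] 83.6 st [-82.6 -69.1]
tcp 7.3 [0.5526 0.0805 0.0313] st [-147.3  -77.7] [-0.1  0.5 -0.3]
```

View pics/w2.png

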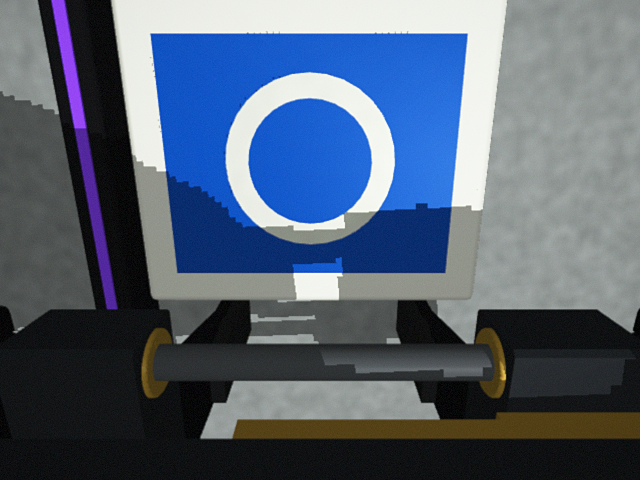

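The mould sits at columns 115–505, square to the violet rail at the left (column ~95) with a small gap. About 27 mm of +x travel remains.

Call:
drive_tool(rows=[[75, 6, -0.6, 0, 0, 0, 0], [75, 6, -0.6, 0, 0, 0, 0], [75, 5, -0.5, 0, 0, 0, 0], [75, 4, -0.4, 0, 0, 0, 0], [75, 2, -0.2, 0, 0, 0, 0]])

```text
time_s: 7.77
tcp_pos: [0.5717, 0.0777, 0.031]
ee_rot: [[0.994, -0.108, -0.005], [-0.108, -0.994, -0.001], [-0.004, 0.002, -1.0]]
wrist_force: [-8.9, 1.7, 7.0]
gripper_width: 0.748
gripper_force: 4.4
```

Call:
drive_tool(rows=[[75, 2, -0.2, 0, 0, 0, 0], [75, 2, -0.2, 0, 0, 0, 0]])

```text
time_s: 7.93
tcp_pos: [0.575, 0.0773, 0.031]
ee_rot: [[0.994, -0.108, -0.005], [-0.108, -0.994, -0.001], [-0.005, 0.002, -1.0]]
wrist_force: [-8.6, 0.6, 7.6]
gripper_width: 0.75
gripper_force: 4.2
```

```bash
python3 -c "
from g import *
p=mould(.645,.083)"
```

```text
scene 1665 [642.3  74.1] [131.7 110.2] 83.2 st [-57.4 -74.5]
side 1140 [640.7  77.8] [136.8 109.3] 84.6 st [-59.4 -71. ]
tcp 8.0333 [0.5757 0.0773 0.031 ] st [-123.9  -78.5] [-6.6 -0.5  5. ]
```

Call:
drive_tool(rows=[[75, 2, -0.2, 0, 0, 0, 0], [75, 1, -0.1, 0, 0, 0, 0]])

```text
time_s: 8.2
tcp_pos: [0.5783, 0.077, 0.031]
ee_rot: [[0.994, -0.108, -0.005], [-0.108, -0.994, -0.001], [-0.005, 0.002, -1.0]]
wrist_force: [-8.0, 0.4, 6.8]
gripper_width: 0.749
gripper_force: 4.0
```

Call:
drive_tool(rows=[[75, 1, -0.1, 0, 0, 0, 0], [75, 1, -0.1, 0, 0, 0, 0]])

```text
time_s: 8.37
tcp_pos: [0.5787, 0.0769, 0.031]
ee_rot: [[0.994, -0.108, -0.008], [-0.108, -0.994, -0.002], [-0.008, 0.003, -1.0]]
wrist_force: [-13.4, 3.4, 11.5]
gripper_width: 0.753
gripper_force: 7.1
```

Call:
drive_tool(rows=[[75, 1, -0.1, 0, 0, 0, 0], [75, 0.5, 0, 0, 0, 0, 0]])

```text
time_s: 8.53
tcp_pos: [0.5788, 0.0769, 0.031]
ee_rot: [[0.994, -0.108, -0.011], [-0.108, -0.994, -0.002], [-0.011, 0.003, -1.0]]
wrist_force: [-15.6, 5.5, 13.2]
gripper_width: 0.747
gripper_force: 8.4
```

Call:
drive_tool(rows=[[75, -8, 0.8, 0, 0, 0, 0], [75, -10, 1, 0, 0, 0, 0], [75, 0, 0, 30, 0, 0, 0], [62, 0, 0, 35, 0, 0, -0.121], [62, 5, -9, 0, 0, 0, -0.121]])

```text
time_s: 8.95
tcp_pos: [0.5761, 0.0724, 0.1031]
ee_rot: [[0.939, -0.344, 0.016], [-0.344, -0.939, 0.004], [0.013, -0.009, -1.0]]
wrist_force: [1.9, 0.0, 1.1]
gripper_width: 0.673
gripper_force: 0.0
```

Call:
drive_tool(rows=[[62, 7, -9, 0, 0, 0, -0.121], [62, 7, -9, 0, 0, 0, -0.121], [62, 7, -9, 0, 0, 0, -0.121], [62, 7, -9, 0, 0, 0, -0.121], [62, 7, -9, 0, 0, 0, -0.121]])

```text
time_s: 9.37
tcp_pos: [0.6077, 0.0248, 0.0964]
ee_rot: [[0.573, -0.819, 0.004], [-0.819, -0.573, 0.001], [0.002, -0.003, -1.0]]
wrist_force: [-0.2, -0.1, 0.2]
gripper_width: 0.622
gripper_force: 0.0
```

Call:
drive_tool(rows=[[62, 7, -9, 0, 0, 0, -0.121], [62, 7, -9, 0, 0, 0, -0.121], [62, 7, -9, 0, 0, 0, -0.121], [62, 7, -9, 0, 0, 0, -0.121], [62, 4, -7, 0, 0, 0, -0.121]])

```text
time_s: 9.78
tcp_pos: [0.6401, -0.0185, 0.0963]
ee_rot: [[0.005, -1.0, 0.004], [-1.0, -0.005, 0.0], [-0.0, -0.004, -1.0]]
wrist_force: [0.6, 0.6, 0.5]
gripper_width: 0.623
gripper_force: 0.0
```

Call:
drive_tool(rows=[[62, 0, 0, 0, 0, 0, -0.118], [62, 0, 0, 0, 0, 0, 0]])

```text
time_s: 9.95
tcp_pos: [0.6393, -0.0184, 0.096]
ee_rot: [[-0.109, -0.994, 0.003], [-0.994, 0.109, 0.0], [-0.001, -0.003, -1.0]]
wrist_force: [0.8, 0.3, 0.3]
gripper_width: 0.618
gripper_force: 0.0
```

```bash
python3 -c "
from g import *
p=mould(.645,.083); t=sense(); print(np.round(t['ee_rot'],3))
p=capture('wrist');save('w3',p['frame'])"
```

```text
scene 1259 [638.5  75.6] [130.4  97. ] 85.6 st [-61.3 -73.5]
side 1414 [642.5  77.3] [137.3 108.4] 84.6 st [-57.5 -71.3]
tcp 10.05 [ 0.6387 -0.0179  0.096 ] st [ -51.1 -166.4] [0.1 0.  0.7]
[[-0.104 -0.995  0.002]
 [-0.995  0.104  0.   ]
 [-0.    -0.002 -1.   ]]
```

View pics/w3.png

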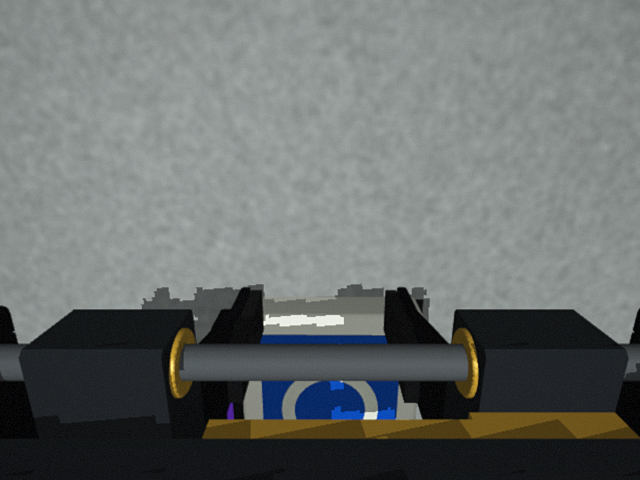

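Call:
drive_tool(rows=[[62, -4, 0, -22, 0, 0, 0], [62, 0, 0, -22, 0, 0, 0], [62, 0, 0, -20, 0, 0, 0], [62, 0.6, 6, 0, 0, 0, 0], [62, 0.6, 6, 0, 0, 0, 0]])

```text
time_s: 10.52
tcp_pos: [0.6349, -0.0056, 0.031]
ee_rot: [[-0.105, -0.994, -0.002], [-0.994, 0.105, -0.001], [0.001, 0.002, -1.0]]
wrist_force: [0.4, 0.1, -0.1]
gripper_width: 0.619
gripper_force: 0.0
```

Call:
drive_tool(rows=[[62, 0.5, 5, 0, 0, 0, 0], [62, 0.3, 3, 0, 0, 0, 0], [62, 0.2, 2, 0, 0, 0, 0], [62, 0.1, 1, 0, 0, 0, 0]])

```text
time_s: 10.85
tcp_pos: [0.6369, 0.0049, 0.033]
ee_rot: [[-0.106, -0.994, 0.002], [-0.994, 0.106, -0.001], [0.0, -0.002, -1.0]]
wrist_force: [-0.5, -5.2, 1.5]
gripper_width: 0.621
gripper_force: 2.7
```

Call:
drive_tool(rows=[[62, 0.1, 1, 0, 0, 0, 0], [62, 0.1, 1, 0, 0, 0, 0]])

```text
time_s: 11.02
tcp_pos: [0.637, 0.0062, 0.033]
ee_rot: [[-0.106, -0.994, 0.001], [-0.994, 0.106, -0.001], [0.001, -0.001, -1.0]]
wrist_force: [0.5, -5.9, 2.7]
gripper_width: 0.618
gripper_force: 2.9
```

Call:
drive_tool(rows=[[62, 0.1, 1, 0, 0, 0, 0], [62, 0.1, 1, 0, 0, 0, 0]])

```text
time_s: 11.18
tcp_pos: [0.6372, 0.008, 0.033]
ee_rot: [[-0.107, -0.994, 0.001], [-0.994, 0.107, -0.001], [0.001, -0.001, -1.0]]
wrist_force: [0.4, -8.7, 3.4]
gripper_width: 0.621
gripper_force: 4.7
```

Call:
drive_tool(rows=[[62, 0.1, 1, 0, 0, 0, 0], [62, 0.1, 1, 0, 0, 0, 0]])

```text
time_s: 11.35
tcp_pos: [0.6372, 0.0082, 0.033]
ee_rot: [[-0.106, -0.994, 0.0], [-0.994, 0.106, -0.003], [0.003, -0.0, -1.0]]
wrist_force: [0.4, -15.1, 1.9]
gripper_width: 0.623
gripper_force: 7.6
```

Call:
drive_tool(rows=[[62, 0.1, 1, 0, 0, 0, 0], [62, 0.1, 1, 0, 0, 0, 0]])

```text
time_s: 11.52
tcp_pos: [0.6372, 0.0084, 0.033]
ee_rot: [[-0.107, -0.994, -0.001], [-0.994, 0.107, -0.005], [0.005, 0.0, -1.0]]
wrist_force: [0.3, -21.5, 2.2]
gripper_width: 0.622
gripper_force: 10.6
```

```bash
python3 -c "
from g import *
p=mould(.645,.083)
p=capture('scene');save('s4',cv2.resize(p['frame'][270:350,260:400],None,fx=5,fy=5,interpolation=cv2.INTER_CUBIC))"
```

```text
scene 1166 [638.4  87.2] [121.3  96.6] 83.4 st [-62.6 -61.9]
side 1312 [642.   85.7] [134.  107.7] 83.7 st [-58.9 -63. ]
tcp 11.6167 [0.6372 0.0083 0.033 ] st [ -55.4 -140.6] [  0.7 -18.7   3. ]
```

Call:
drive_tool(rows=[[62, -0.5, -6, 0, 0, 0, 0], [62, -1, -10, 0, 0, 0, 0], [62, 0, 0, 30, 0, 0, 0], [75, 0, 0, 35, 0, 0, 0.121], [75, -8, 9, 0, 0, 0, 0.121]])

```text
time_s: 12.08
tcp_pos: [0.6334, 0.0059, 0.104]
ee_rot: [[0.141, -0.99, 0.015], [-0.99, -0.141, 0.002], [0.0, -0.015, -1.0]]
wrist_force: [0.6, 0.1, 1.7]
gripper_width: 0.699
gripper_force: 0.0
```

Call:
drive_tool(rows=[[75, -8, 9, 0, 0, 0, 0.121], [75, -8, 9, 0, 0, 0, 0.121], [75, -8, 9, 0, 0, 0, 0.121], [75, -8, 9, 0, 0, 0, 0.121], [75, -8, 9, 0, 0, 0, 0.121]])

```text
time_s: 12.5
tcp_pos: [0.5875, 0.052, 0.097]
ee_rot: [[0.679, -0.734, 0.001], [-0.734, -0.679, 0.001], [-0.0, -0.002, -1.0]]
wrist_force: [-0.1, -0.2, -0.9]
gripper_width: 0.749
gripper_force: 0.0
```

Call:
drive_tool(rows=[[75, -8, 9, 0, 0, 0, 0.121], [75, -8, 9, 0, 0, 0, 0.121], [75, -8, 9, 0, 0, 0, 0.121], [75, -8, 4, 0, 0, 0, 0.121], [75, 0, 0, 0, 0, 0, 0.121]])

```text
time_s: 12.92
tcp_pos: [0.5545, 0.0834, 0.097]
ee_rot: [[0.976, -0.217, 0.0], [-0.217, -0.976, 0.001], [-0.0, -0.001, -1.0]]
wrist_force: [0.9, 0.0, 0.2]
gripper_width: 0.749
gripper_force: 0.0
```

Call:
drive_tool(rows=[[75, 0, 0, 0, 0, 0, 0.118], [75, 0, 0, 0, 0, 0, 0]])

```text
time_s: 13.08
tcp_pos: [0.5557, 0.0828, 0.0971]
ee_rot: [[0.994, -0.105, 0.001], [-0.105, -0.994, 0.001], [0.001, -0.001, -1.0]]
wrist_force: [-0.2, -0.7, 0.1]
gripper_width: 0.753
gripper_force: 0.0
```

```bash
python3 -c "
from g import *
p=mould(.645,.083); t=sense(); print(np.round(t['ee_rot'],3))
p=capture('wrist');save('w4',p['frame'])"
```

```text
scene 1845 [646.3  81.5] [131.9 110.5] 84.3 st [-54.2 -66.8]
side 1555 [643.5  84.9] [136.5 110.5] 84.3 st [-57.3 -63.7]
tcp 13.1833 [0.5558 0.0825 0.0969] st [-144.2  -75.4] [-0.3  0.1  0.2]
[[ 0.994 -0.11   0.001]
 [-0.11  -0.994  0.001]
 [ 0.001 -0.001 -1.   ]]
```

View pics/w4.png

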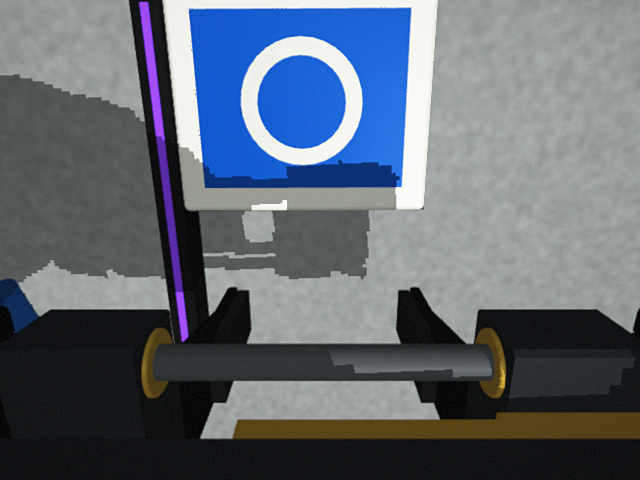

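The mould is tight against the long rail (column ~185). I give a last gentle push in +x.

Call:
drive_tool(rows=[[75, 0, 0, -22, 0, 0, 0], [75, 0, 0, -22, 0, 0, 0], [75, 0, 0, -20, 0, 0, 0], [75, 6, -0.6, 0, 0, 0, 0], [75, 6, -0.6, 0, 0, 0, 0]])

```text
time_s: 13.65
tcp_pos: [0.5677, 0.0806, 0.032]
ee_rot: [[0.994, -0.108, -0.002], [-0.108, -0.994, -0.001], [-0.002, 0.001, -1.0]]
wrist_force: [0.2, 0.2, 0.3]
gripper_width: 0.751
gripper_force: 0.0
```

Call:
drive_tool(rows=[[75, 5, -0.5, 0, 0, 0, 0], [75, 3, -0.3, 0, 0, 0, 0], [75, 2, -0.2, 0, 0, 0, 0], [75, 1, -0.1, 0, 0, 0, 0]])

```text
time_s: 13.98
tcp_pos: [0.5784, 0.0799, 0.0335]
ee_rot: [[0.994, -0.108, -0.001], [-0.108, -0.994, 0.0], [-0.001, -0.0, -1.0]]
wrist_force: [-4.5, 1.6, 3.2]
gripper_width: 0.752
gripper_force: 2.3
```

Call:
drive_tool(rows=[[75, 1, -0.1, 0, 0, 0, 0], [75, 1, -0.1, 0, 0, 0, 0]])

```text
time_s: 14.15
tcp_pos: [0.5787, 0.0795, 0.033]
ee_rot: [[0.994, -0.108, -0.004], [-0.108, -0.994, -0.001], [-0.004, 0.001, -1.0]]
wrist_force: [-7.6, 3.9, 6.7]
gripper_width: 0.748
gripper_force: 3.8
```

Call:
drive_tool(rows=[[75, 1, -0.1, 0, 0, 0, 0], [75, 1, -0.1, 0, 0, 0, 0]])

```text
time_s: 14.32
tcp_pos: [0.579, 0.0793, 0.033]
ee_rot: [[0.994, -0.108, -0.007], [-0.108, -0.994, -0.001], [-0.007, 0.002, -1.0]]
wrist_force: [-12.7, 4.8, 10.4]
gripper_width: 0.75
gripper_force: 6.6
```

Call:
drive_tool(rows=[[75, -6, 0.6, 0, 0, 0, 0], [75, -12, 1.2, 0, 0, 0, 0], [85, 0, 0, 35, 0, 0, 0], [85, 0, 0, 35, 0, 0, 0], [85, 0, 0, 35, 0, 0, 0]])

```text
time_s: 14.73
tcp_pos: [0.5646, 0.081, 0.1389]
ee_rot: [[0.994, -0.107, 0.001], [-0.107, -0.994, -0.0], [0.001, 0.0, -1.0]]
wrist_force: [0.8, -1.3, 0.7]
gripper_width: 0.836
gripper_force: 0.0
```

Run:
```python
from g import *
p=mould(.645,.083)
x0,y0=.503,.3165
for n in ("scene","side"):
    p=capture(n); W,C=allw(p); r,g,b=C.T; D=np.hypot(W[:,0]-x0,W[:,1]-y0)
    y=(r>140)&(g>100)&(b<.6*g)&(W[:,2]>.042)&(W[:,2]<.06)&(D<.06)
    print(n,"yellow",y.sum(),np.round(W[y].mean(0),4), "dir",np.degrees(np.arctan2(W[y][:,1].mean()-y0,W[y][:,0].mean()-x0)))
    w=(r>150)&(b>140)&(W[:,2]>.088)&(D<.03); print("ptr top",w.sum(),np.round(W[w].mean(0),4))
t=sense();print(t["joints"],t["tcp_pos"])
```

```text
scene 1841 [646.1  81.8] [131.3 111.4] 84.0 st [-54.4 -66.5]
side 1524 [644.4  86.6] [136.2 110.8] 83.7 st [-56.6 -61.9]
tcp 14.8333 [0.5692 0.0825 0.1447] st [-131.  -74.] [-0.2  0.5 -0.6]
scene yellow 0 [nan nan nan] dir nan
ptr top 0 [nan nan nan]
side yellow 56 [0.511  0.3576 0.051 ] dir 78.97487649622347
ptr top 19 [0.5035 0.2919 0.4164]
[ 2.44431197e+01  2.21296866e+01 -1.54415119e+01  7.15523210e-04
 -5.21594676e+01  5.93543812e+01] [0.56543663 0.08147105 0.13923739]<stdin>:7: RuntimeWarning: Mean of empty slice.
  ret = um.true_divide(
  ret = ret.dtype.type(ret / rcount)
<stdin>:8: RuntimeWarning: Mean of empty slice.
```

Call:
drive_tool(rows=[[100, -17, 25, 8, 0, 0, 0], [100, -17, 25, 8, 0, 0, 0], [100, -17, 25, 8, 0, 0, 0], [100, -17, 25, 8, 0, 0, 0], [100, -17, 25, 8, 0, 0, 0]])

```text
time_s: 15.35
tcp_pos: [0.4782, 0.2066, 0.1764]
ee_rot: [[0.994, -0.108, -0.002], [-0.108, -0.994, -0.002], [-0.002, 0.002, -1.0]]
wrist_force: [0.4, 0.2, -0.1]
gripper_width: 0.995
gripper_force: 0.0
```

Call:
drive_tool(rows=[[100, -17, 25, 8, 0, 0, 0], [100, -17, 25, 8, 0, 0, 0], [100, -17, 25, 8, 0, 0, 0], [100, -17, 25, 8, 0, 0, 0], [100, -17, 25, 8, 0, 0, 0]])

```text
time_s: 15.77
tcp_pos: [0.3933, 0.3317, 0.2165]
ee_rot: [[0.994, -0.108, -0.001], [-0.108, -0.994, -0.002], [-0.001, 0.002, -1.0]]
wrist_force: [0.8, 0.1, -0.5]
gripper_width: 0.999
gripper_force: 0.0
```

Call:
drive_tool(rows=[[100, 0, 0, 0, 0, 0, 0], [100, 0, 0, 0, 0, 0, 0], [100, 0, 0, 0, 0, 0, 0]])

```text
time_s: 16.02
tcp_pos: [0.3942, 0.3306, 0.2162]
ee_rot: [[0.994, -0.108, -0.002], [-0.108, -0.994, -0.002], [-0.001, 0.002, -1.0]]
wrist_force: [0.4, -0.3, 0.1]
gripper_width: 0.998
gripper_force: 0.0
```

```bash
cat > t.py <<'E'
from g import *
def wrist():
    s=sense(); p=capture("wrist"); T=np.eye(4); T[:3,:3]=s["ee_rot"]; T[:3,3]=s["tcp_pos"]
    M=np.linalg.inv(T@p["T_tool_cam"]); p["R"],p["t"]=M[:3,:3],M[:3,3]; return p,s
E
python3 - <<'E'
from t import *
p,s=wrist(); save("w5",p["frame"]); print(s["tcp_pos"],s["joints"][[0,5]] if hasattr(s["joints"],"shape") else s["joints"])
W,C=allw(p); r,g,b=C.T; D=np.hypot(W[:,0]-.503,W[:,1]-.3165)
k=(W[:,2]>.09)&(W[:,2]<.1)&(D<.03); print("knob",k.sum(),rect(W[k]),W[k][:,2].mean())
y=(r>140)&(g>100)&(b<.6*g)&(W[:,2]>.042)&(W[:,2]<.06)&(D<.06); print("yel",y.sum(),np.round(W[y].mean(0),4),rect(W[y]))
w=(r>140)&(b>130)&k; print("ptr",w.sum(),rect(W[w]) if w.any() else 0)
bx=(abs(W[:,2]-.045)<.004)&(D<.09); print("box",rect(W[bx]))
E
```

```text
[0.39420795 0.3305767  0.21623454] [58.06984654 25.76000504]
knob 1763 (array([503. , 316.2]), array([27.2, 27.7]), 53.0) 0.09728051654178868
yel 472 [0.5119 0.3531 0.0516] (array([512. , 353.6]), array([19.1, 12.1]), 75.1)
ptr 191 (array([495.9, 314.9]), array([14.8,  4.4]), 11.4)
box (array([503.1, 316.1]), array([100.3, 100.3]), 14.6)
```

View pics/w5.png

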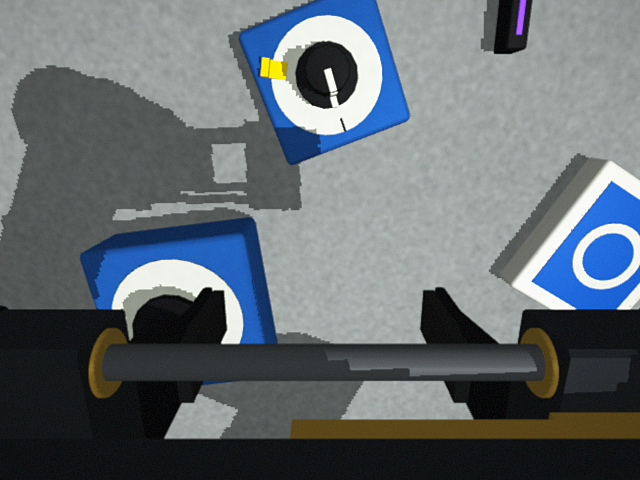

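The wrist view shows the knob at (328,75), the pointer aimed at the tick at (340,122), and the yellow tab at (272,68). That makes the clockwise turn about 118°.

Call:
drive_tool(rows=[[100, 27, -3.6, 0, 0, 0, 0], [100, 27, -3.6, 0, 0, 0, 0], [100, 27, -3.6, 0, 0, 0, 0], [100, 27.5, -3.6, 0, 0, 0, 0], [100, 0, 0, -20, 0, 0, 0]])

```text
time_s: 16.48
tcp_pos: [0.5096, 0.3163, 0.1999]
ee_rot: [[0.994, -0.112, 0.008], [-0.112, -0.994, 0.004], [0.007, -0.005, -1.0]]
wrist_force: [0.7, 0.8, 0.0]
gripper_width: 1.001
gripper_force: 0.0
```

Call:
drive_tool(rows=[[100, 0, 0, -30, 0, 0, 0], [100, 0, 0, -30, 0, 0, 0], [100, 0, 0, -25, 0, 0, 0], [100, 0, 0, -20, 0, 0, 0], [100, 0, 0, -5, 0, 0, 0]])

```text
time_s: 16.9
tcp_pos: [0.5016, 0.3133, 0.0828]
ee_rot: [[0.994, -0.111, -0.007], [-0.111, -0.994, -0.006], [-0.006, 0.007, -1.0]]
wrist_force: [-1.3, -0.7, -0.4]
gripper_width: 1.0
gripper_force: 0.0
```

Call:
drive_tool(rows=[[100, 0, 0, 0, 0, 0, 0], [100, 0, 0, 0, 0, 0, 0]])

```text
time_s: 17.07
tcp_pos: [0.5039, 0.3164, 0.088]
ee_rot: [[0.994, -0.108, 0.001], [-0.108, -0.994, -0.0], [0.001, 0.0, -1.0]]
wrist_force: [1.0, 0.4, 0.3]
gripper_width: 1.001
gripper_force: 0.0
```

Call:
drive_tool(rows=[[60, -0.7, 0, -2, 0, 0, 0], [45, 0, 0, 0, 0, 0, 0], [20, 0, 0, 0, 0, 0, 0], [20, 0, 0, 0, 0, 0, 0], [20, 0, 0, 0, 0, 0, 0]])

```text
time_s: 17.48
tcp_pos: [0.5026, 0.317, 0.0862]
ee_rot: [[0.994, -0.107, 0.001], [-0.107, -0.994, 0.001], [0.001, -0.001, -1.0]]
wrist_force: [-0.3, -0.1, -0.0]
gripper_width: 0.701
gripper_force: 0.0
```

Call:
drive_tool(rows=[[10, 0, 0, 0, 0, 0, 0], [10, 0, 0, 0, 0, 0, 0], [10, 0, 0, 0, 0, 0, 0], [10, 0, 0, 0, 0, 0, 0]])

```text
time_s: 17.82
tcp_pos: [0.5024, 0.3168, 0.0856]
ee_rot: [[0.994, -0.108, 0.0], [-0.108, -0.994, 0.0], [0.0, -0.0, -1.0]]
wrist_force: [0.6, 0.3, 0.8]
gripper_width: 0.406
gripper_force: 0.0
```

Call:
drive_tool(rows=[[10, 0, 0, -2, 0, 0, 0], [10, 0, 0, -2, 0, 0, 0], [10, 0, 0, -2, 0, 0, 0], [10, 0, 0, -2, 0, 0, 0], [10, 0, 0, 0, 0, 0, 0]])

```text
time_s: 18.23
tcp_pos: [0.5028, 0.3166, 0.0787]
ee_rot: [[0.994, -0.107, 0.001], [-0.107, -0.994, -0.0], [0.001, 0.0, -1.0]]
wrist_force: [-1.9, -2.3, 9.0]
gripper_width: 0.314
gripper_force: 30.0
```

Call:
drive_tool(rows=[[10, 0, 0, -2, 0, 0, 0], [10, 0, 0, -2, 0, 0, 0], [10, 0, 0, 0, 0, 0, 0]])

```text
time_s: 18.48
tcp_pos: [0.5029, 0.3167, 0.0757]
ee_rot: [[0.994, -0.107, 0.001], [-0.107, -0.994, -0.0], [0.001, 0.0, -1.0]]
wrist_force: [-3.7, -3.4, 11.3]
gripper_width: 0.315
gripper_force: 30.0
```

Call:
drive_tool(rows=[[10, 0, 0, -1.5, 0, 0, 0], [10, 0, 0, -1, 0, 0, 0], [10, 0, 0, 0, 0, 0, 0]])

```text
time_s: 18.73
tcp_pos: [0.5032, 0.3168, 0.0755]
ee_rot: [[0.994, -0.106, 0.002], [-0.106, -0.994, -0.0], [0.002, -0.0, -1.0]]
wrist_force: [-6.0, -3.4, 22.6]
gripper_width: 0.315
gripper_force: 30.0
```

Call:
drive_tool(rows=[[10, 0, 0, 0, 0, 0, -0.1], [10, 0, 0, 0, 0, 0, -0.1], [10, 0, 0, 0, 0, 0, -0.1], [10, 0, 0, 0, 0, 0, -0.1], [10, 0, 0, 0, 0, 0, -0.1]])

```text
time_s: 19.15
tcp_pos: [0.5032, 0.3169, 0.0755]
ee_rot: [[0.819, -0.573, 0.003], [-0.573, -0.819, 0.0], [0.002, -0.002, -1.0]]
wrist_force: [-6.0, -3.0, 21.8]
gripper_width: 0.31
gripper_force: 30.0
```

Call:
drive_tool(rows=[[10, 0, 0, 0, 0, 0, -0.1], [10, 0, 0, 0, 0, 0, -0.1], [10, 0, 0, 0, 0, 0, -0.1], [10, 0, 0, 0, 0, 0, -0.1], [10, 0, 0, 0, 0, 0, -0.1]])

```text
time_s: 19.57
tcp_pos: [0.5033, 0.3171, 0.0755]
ee_rot: [[0.444, -0.896, 0.003], [-0.896, -0.444, 0.001], [0.001, -0.003, -1.0]]
wrist_force: [-5.2, -3.8, 21.6]
gripper_width: 0.316
gripper_force: 30.0
```

```bash
cat > ang.py <<'E'
from t import *
def ang(n):
    p=capture(n) if n!="wrist" else wrist()[0]
    W,C=allw(p); r,g,b=C.T; D=np.hypot(W[:,0]-.503,W[:,1]-.3162)
    if n!="wrist":
        k=(W[:,2]>.04)&(W[:,2]<.07)&(D<.06)
    w=(r>130)&(b>120)&(W[:,2]>.0515)&(W[:,2]<.064)&(D>.014)&(D<.0225)
    if w.any():
        m=W[w].mean(0); print(n,w.sum(),np.round(m,4),np.degrees(np.arctan2(m[1]-.3162,m[0]-.503)))
    return p
E
python3 - <<'E'
from ang import *
for n in("scene","side","wrist"): ang(n)
s=sense(); print(s["joints"],s["tcp_pos"],s["wrist_force"],s["moment"])
E
```

```text
side 12 [0.4944 0.328  0.0569] 126.1169412097496
wrist 2 [0.4918 0.2976 0.0517] -120.96764301489019
[ 47.84166691  28.51928993 -15.7188666    0.14212836 -45.62335059
 -21.34072047] [0.50334459 0.31707745 0.07551075] [-6.1985864  -2.9213965  21.59255467] [-1.12730066  1.92173197 -0.07618196]
```

Call:
drive_tool(rows=[[10, 0, 0, 0, 0, 0, -0.1], [10, 0, 0, 0, 0, 0, -0.1], [10, 0, 0, 0, 0, 0, -0.1], [10, 0, 0, 0, 0, 0, -0.1], [10, 0, 0, 0, 0, 0, -0.1]])

```text
time_s: 20.13
tcp_pos: [0.5036, 0.3173, 0.0755]
ee_rot: [[-0.04, -0.999, 0.004], [-0.999, 0.04, 0.001], [-0.001, -0.003, -1.0]]
wrist_force: [-5.0, -3.8, 20.9]
gripper_width: 0.313
gripper_force: 30.0
```

Call:
drive_tool(rows=[[10, 0, 0, 0, 0, 0, -0.1], [10, 0, 0, 0, 0, 0, -0.1], [10, 0, 0, 0, 0, 0, -0.1], [10, 0, 0, 0, 0, 0, -0.1], [10, 0, 0, 0, 0, 0, -0.05]])

```text
time_s: 20.55
tcp_pos: [0.5039, 0.3172, 0.0755]
ee_rot: [[-0.47, -0.883, 0.004], [-0.883, 0.47, 0.001], [-0.003, -0.003, -1.0]]
wrist_force: [-4.7, -4.0, 20.2]
gripper_width: 0.311
gripper_force: 30.0
```

Call:
drive_tool(rows=[[10, 0, 0, 2, 0, 0, 0], [10, 0, 0, 2, 0, 0, 0], [10, 0, 0, 2, 0, 0, 0], [10, 0, 0, 2, 0, 0, 0], [10, 0, 0, 1, 0, 0, 0]])

```text
time_s: 20.97
tcp_pos: [0.5035, 0.3169, 0.082]
ee_rot: [[-0.467, -0.884, 0.003], [-0.884, 0.467, 0.001], [-0.002, -0.002, -1.0]]
wrist_force: [0.9, -2.6, 5.9]
gripper_width: 0.311
gripper_force: 30.0
```

Run:
```python
from ang import *
p=ang("side")
s=sense(); print(s["joints"],s["tcp_pos"],s["wrist_force"],s["moment"])
f=p["frame"][290:360,280:370]; save("sd",cv2.resize(f,None,fx=7,fy=7,interpolation=cv2.INTER_CUBIC))
```

```text
side 7 [0.5079 0.3308 0.06  ] 71.50021311679326
[ 47.80865484  28.05215113 -15.34931168   0.11137079 -46.45906207
 -75.74610001] [0.50355102 0.31696919 0.08207898] [-0.36139796 -1.82648307  7.27477061] [-0.73651678 -0.11469598 -0.02148951]
```

View pics/sd.png

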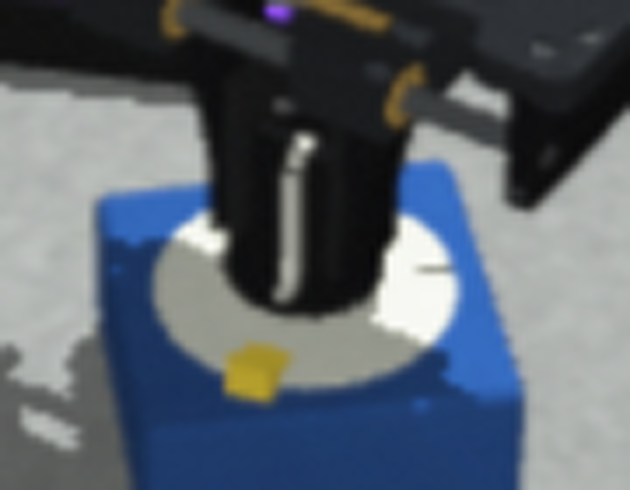

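Call:
drive_tool(rows=[[10, 0, 0, 2, 0, 0, 0], [10, 0, 0, 1, 0, 0, 0], [60, 0, 0, 0, 0, 0, 0], [60, 0, 0, 0, 0, 0, 0], [60, 0, 0, 0, 0, 0, 0]])

```text
time_s: 21.43
tcp_pos: [0.5019, 0.3167, 0.0824]
ee_rot: [[-0.468, -0.884, -0.001], [-0.884, 0.468, -0.001], [0.001, 0.001, -1.0]]
wrist_force: [0.0, -0.4, -0.1]
gripper_width: 0.457
gripper_force: 0.0
```

Call:
drive_tool(rows=[[60, 0, 0, 0, 0, 0, 0], [60, 0, 0, 30, 0, 0, 0], [60, 0, 0, 30, 0, 0, 0], [60, 0, 0, 30, 0, 0, 0], [60, 12, 22, 30, 0, 0, 0]])

```text
time_s: 21.85
tcp_pos: [0.5122, 0.336, 0.2042]
ee_rot: [[-0.469, -0.883, -0.004], [-0.883, 0.469, -0.002], [0.004, 0.002, -1.0]]
wrist_force: [0.5, 0.3, -0.1]
gripper_width: 0.596
gripper_force: 0.0
```

Call:
drive_tool(rows=[[60, 13, 25, 10, 0, 0, 0], [60, 13, 25, 0, 0, 0, 0], [60, 13, 25, 0, 0, 0, 0], [60, 0, 0, 0, 0, 0, 0], [60, 0, 0, 0, 0, 0, 0]])

```text
time_s: 22.27
tcp_pos: [0.5531, 0.4146, 0.2113]
ee_rot: [[-0.467, -0.884, -0.002], [-0.884, 0.467, -0.002], [0.002, 0.001, -1.0]]
wrist_force: [0.4, 0.2, -0.2]
gripper_width: 0.602
gripper_force: 0.0
```

```bash
cat > look.py <<'E'
from t import *
import sys
p,s=wrist(); save(sys.argv[1],p["frame"]); print(s["time_s"],s["tcp_pos"],s["joints"])
W,C=allw(p); r,g,b=C.T; D=np.hypot(W[:,0]-.503,W[:,1]-.3162)
k=(W[:,2]>.09)&(W[:,2]<.105)&(D<.03); kr=rect(W[k]);print("knob",k.sum(),kr,W[k][:,2].mean())
cx,cy=np.array(kr[0])/1000
y=(r>140)&(g>100)&(b<.6*g)&(W[:,2]>.042)&(W[:,2]<.06)&(D<.06); m=W[y].mean(0); print("yel",y.sum(),np.round(m,4),rect(W[y]),np.degrees(np.arctan2(m[1]-cy,m[0]-cx)))
w=(r>130)&(b>120)&k; m=W[w].mean(0);print("ptr",w.sum(),rect(W[w]),np.degrees(np.arctan2(m[1]-cy,m[0]-cx)))
w=(r>130)&(b>120)&(abs(W[:,2]-.06)<.005)&(abs(np.hypot(W[:,0]-cx,W[:,1]-cy)-.018)<.003)
if w.any(): m=W[w].mean(0);print("ptr disc",w.sum(),np.round(m,4),np.degrees(np.arctan2(m[1]-cy,m[0]-cx)))
bx=(abs(W[:,2]-.045)<.004)&(D<.09); print("box",rect(W[bx]))
E
python3 look.py w6
```

```text
22.2667 [0.55311195 0.41459912 0.21125245] [ 5.02070429e+01  2.97154101e+01  8.53298442e+00 -3.40434334e-02
 -6.89612503e+01 -7.80522915e+01]
knob 1822 (array([502.8, 316.5]), array([27.2, 27.4]), 19.8) 0.0974007540367633
yel 404 [0.5119 0.3528 0.0515] (array([512. , 352.8]), array([17.9, 12.1]), 76.5) 75.91777081952914
ptr 201 (array([504.2, 323.3]), array([14.9,  4.6]), 79.4) 78.17156896229004
ptr disc 45 [0.5061 0.3341 0.0619] 79.39766253501904
box (array([502.5, 316.1]), array([100.3, 100.1]), 14.4)
```

View pics/w6.png

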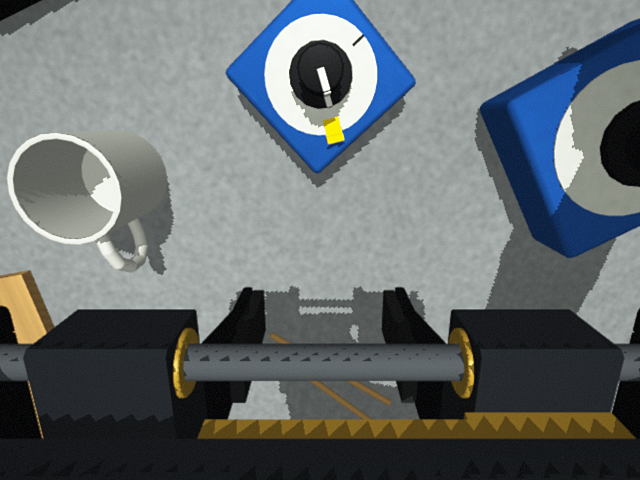

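The knob at (321,75) is back up, and its pointer is about 3° short of the tab at (333,131). I regrip and turn 0.055 rad more.

Call:
drive_tool(rows=[[75, -12.5, -24.5, 0, 0, 0, 0], [75, -12.5, -24.5, 0, 0, 0, 0], [75, -12.5, -24.5, 0, 0, 0, 0], [75, -12.5, -24.5, 0, 0, 0, 0], [75, 0, 0, -25, 0, 0, 0]])

```text
time_s: 22.73
tcp_pos: [0.503, 0.3127, 0.1937]
ee_rot: [[-0.469, -0.883, 0.006], [-0.883, 0.469, 0.005], [-0.007, -0.003, -1.0]]
wrist_force: [0.1, 0.3, 1.1]
gripper_width: 0.743
gripper_force: 0.0
```

Call:
drive_tool(rows=[[75, 0, 0, -30, 0, 0, 0], [75, 0, 0, -30, 0, 0, 0], [75, 0, 0, -25, 0, 0, 0], [75, 0, 0, -15, 0, 0, 0], [75, 0, 0, 0, 0, 0, 0]])

```text
time_s: 23.15
tcp_pos: [0.5009, 0.3129, 0.0846]
ee_rot: [[-0.469, -0.883, -0.006], [-0.883, 0.469, -0.005], [0.008, 0.003, -1.0]]
wrist_force: [0.0, -0.3, -0.1]
gripper_width: 0.748
gripper_force: 0.0
```

Call:
drive_tool(rows=[[75, 0, 0, 0, 0, 0, 0]])

```text
time_s: 23.23
tcp_pos: [0.503, 0.3148, 0.088]
ee_rot: [[-0.468, -0.884, -0.001], [-0.884, 0.468, -0.001], [0.002, 0.0, -1.0]]
wrist_force: [0.2, 0.4, -0.4]
gripper_width: 0.747
gripper_force: 0.0
```

Call:
drive_tool(rows=[[10, 0, 0.5, -1, 0, 0, 0], [10, 0, 0, 0, 0, 0, 0], [10, 0, 0, 0, 0, 0, 0], [10, 0, 0, 0, 0, 0, 0], [10, 0, 0, 0, 0, 0, 0]])

```text
time_s: 23.65
tcp_pos: [0.5036, 0.3166, 0.0878]
ee_rot: [[-0.468, -0.884, 0.001], [-0.884, 0.468, 0.001], [-0.001, -0.0, -1.0]]
wrist_force: [0.3, 0.5, 0.5]
gripper_width: 0.456
gripper_force: 0.0
```

Call:
drive_tool(rows=[[10, 0, 0, 0, 0, 0, 0], [10, 0, 0, 0, 0, 0, 0], [10, 0, 0, 0, 0, 0, 0]])

```text
time_s: 23.9
tcp_pos: [0.5034, 0.3164, 0.0873]
ee_rot: [[-0.468, -0.884, 0.0], [-0.884, 0.468, 0.0], [-0.0, 0.0, -1.0]]
wrist_force: [-0.5, -0.1, 2.2]
gripper_width: 0.315
gripper_force: 30.0
```

Call:
drive_tool(rows=[[10, 0, 0, 0, 0, 0, -0.03], [10, 0, 0, 0, 0, 0, -0.025], [10, 0, 0, 0, 0, 0, 0], [10, 0, 0, 0, 0, 0, 0]])

```text
time_s: 24.23
tcp_pos: [0.5034, 0.3164, 0.0873]
ee_rot: [[-0.516, -0.857, 0.0], [-0.857, 0.516, 0.0], [-0.0, 0.0, -1.0]]
wrist_force: [-1.7, 0.7, 2.5]
gripper_width: 0.31
gripper_force: 30.0
```

Call:
drive_tool(rows=[[70, 0, 0, 0, 0, 0, 0], [70, 0, 0, 0, 0, 0, 0], [70, 0, 0, 0, 0, 0, 0], [70, 0, 0, 0, 0, 0, 0], [70, 0, 0, 20, 0, 0, 0]])

```text
time_s: 24.65
tcp_pos: [0.5013, 0.3144, 0.1033]
ee_rot: [[-0.517, -0.856, -0.007], [-0.856, 0.517, -0.006], [0.008, 0.003, -1.0]]
wrist_force: [0.7, -0.6, -0.9]
gripper_width: 0.604
gripper_force: 0.0
```

Call:
drive_tool(rows=[[70, 0, 0, 30, 0, 0, 0], [70, 0, 0, 30, 0, 0, 0], [70, 13, 25, 25, 0, 0, 0], [70, 13, 25, 20, 0, 0, 0], [70, 13, 25, 0, 0, 0, 0]])

```text
time_s: 25.07
tcp_pos: [0.5449, 0.3933, 0.2187]
ee_rot: [[-0.515, -0.857, 0.008], [-0.857, 0.516, 0.007], [-0.01, -0.004, -1.0]]
wrist_force: [1.0, 1.9, 0.1]
gripper_width: 0.699
gripper_force: 0.0
```

Call:
drive_tool(rows=[[70, 12, 22, 0, 0, 0, 0], [70, 0, 0, 0, 0, 0, 0], [70, 0, 0, 0, 0, 0, 0], [70, 0, 0, 0, 0, 0, 0]])

```text
time_s: 25.4
tcp_pos: [0.554, 0.4127, 0.2112]
ee_rot: [[-0.516, -0.857, -0.001], [-0.857, 0.516, -0.001], [0.002, 0.0, -1.0]]
wrist_force: [-0.3, -0.8, 0.8]
gripper_width: 0.701
gripper_force: 0.0
```

```bash
python3 look.py w7; python3 -c "
from g import *
mould(.645,.083)"
```

```text
25.4 [0.55402618 0.41269296 0.21121257] [ 5.00530804e+01  2.96588755e+01  8.42101438e+00 -9.08412426e-03
 -6.88741258e+01 -8.11105717e+01]
knob 1814 (array([502.6, 316.3]), array([27.2, 27.6]), 34.9) 0.0973370310502747
yel 403 [0.5119 0.3528 0.0514] (array([512.1, 352.8]), array([18. , 12.2]), 76.8) 75.69402098673324
ptr 201 (array([504.6, 323.2]), array([14.9,  4.7]), 76.3) 73.92178084061669
ptr disc 48 [0.5061 0.3327 0.0619] 78.0934611062132
box (array([502.6, 316.1]), array([100.1, 100.2]), 14.4)
scene 2097 [646.5  81.7] [132.2 111.1] 83.9 st [-54.  -66.5]
side 830 [644.1  88.3] [129.5 110. ] 83.8 st [-57.1 -60.2]
tcp 25.55 [0.5542 0.4124 0.2123] st [-181.1  252.4] [ 0.5 -0.2 -0.2]
```

Run:
```python
from g import *
p=capture("scene"); a=cv2.resize(p["frame"][270:350,260:400],(700,400),interpolation=cv2.INTER_CUBIC)
w=cv2.imread("pics/w7.png")[0:190,200:440,::-1]; save("fin",np.vstack([a,cv2.resize(w[:, :],(700,190*700//240))[:,:]])[:1000]); 
i=cv2.imread("pics/fin.png"); cv2.imwrite("pics/fin.png",cv2.resize(i,None,fx=.62,fy=.62))
```

```text
(no output)
```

View pics/fin.png

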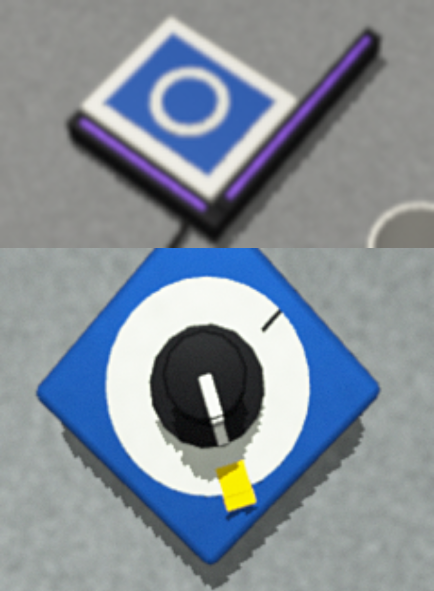

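The mould sits square in the corner against both rails. The pointer lines up with the yellow tab, and the knob is up.

```bash
python3 -c "
from station import *
print(finish_job())"
```

```text
the job is handed in; nothing more can be done
None
```

The job is handed in at about 26 s: the mould sits square and snug against both rails, and the timer knob is back up with its pointer within about 1° of the yellow marker; I did not re-measure the tin, bottle and mug, but no move went near them.

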